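# Lock a depth gauge on the floor of a sample pot

## Robot

A 6-joint arm with a two-finger parallel gripper is mounted at the origin on the work surface. World frame = base frame: x ahead of the robot, y to its left, z up, the work surface at z = 0. Lengths are in m, angles in rad, forces in N, time in s.
With the tool pointing down it reaches from about 0.35 to 0.975 m from the base axis. Payload 4.9 kg.
Tool frame: the origin (TCP) lies at the very end of the fingers, on their centre line; the grasp point (between the pads) lies behind it (manip.pinch_z is the y of the grasp point in the tool frame, in m); y points along the fingers, x is the direction in which the jaws open and shut, and the axes are right-handed (so a half turn about y gives the same grasp; the last joint's range is limited). The gripper opens to 85 mm and grips with 20 to 120 N. Pads are 22 mm wide; open, the fingers measure 114 mm over their backs; the gripper's body (76 mm by 85 mm) begins 54 mm behind the grasp point. The pads swing forward as they close: fully open they stand 13 mm farther back than shut.
Start: joints at [-1.319, 0.053, 1.613, -0, 1.476, -0.119], TCP at [0.226, -0.583, 0.231] pointing down, gripper open.
Joint ranges: [-3.01, 3.01], [-1.01, 2.22], [0.06, 2.58], [-1.02, 4.17], [0.09, 2.62], [-3.14, 3.14]. Speed limits (rad/s): [2.57, 2.57, 3.14, 3.14, 3.14, 3.14].

## Interface

Orientations are given as a unit quaternion [w, x, y, z].
In Python, from plant import manip gives the robot as it stands.
- The arm moves only by the tool drive_tool, never from a script. Its argument "motion" is a list of rows, each a list of 3 entries, a list of its own where there are three numbers: the shift along the tool's x, y, z in units of 25 mm (1.0 is 25 mm), then the turn, a rotation vector about the tool's x, y, z in units of 5 degrees (1.0 is 5 degrees), then the closure, from -1 (fully open) to 1 (shut). A call has 1 to 12 rows; each row shifts and turns the commanded pose from where the row before left it, along the tool's axes as they then stand; what a row does not reach is not made up. A row lasts 1/10 s, in which the tool goes at most 50 mm and 8.59 degrees, less where a joint would pass 70% of its speed; a pose out of reach is approached as far as the arm can. A call is refused whole if a number of a shift passes 1 or a number of a turn 1, either way. A call with a gripper value outside its range is refused whole. The fingers move at their own pace and stop on an object; the grip force is fixed at half the most. Time passes only in rows, so rows that do not move let the fingers close. It gives the time, the measured TCP pose, the force and the opening at its end, in the units of the state.
- manip.state(): the state, without advancing time (a new reading comes with each control period).
- manip.grab_frame(name): name is "scene" or "top"; returns a dict with "img" (420x560x3 uint8, blue, green, red), "range_z" (420x560 float32, m along the optical axis (not along the pixel's ray), 0 where there is no reading), "camera_matrix" (3x3 intrinsics, pixels), "world_from_camera" (4x4, takes a point from camera to world coordinates). Camera axes: x right, y down, z forward; pixel columns grow to the right and rows downward; lengths in m; the calibration is good to about 2 mm. A picture is of the moment at which its call begins.
- manip.job_done(): hands the job in, once; it reports no verdict.
The state is a dict: "time": time; "joint_pos": joint angles; "joint_vel": joint speeds; "joint_efforts": joint torques, N m; "tool_pos": TCP position; "tool_rot": TCP orientation; "contact_force": force on the tool from outside, world axes, zero at the start; "ft_torque": the same for the moment, N m; "gripper_width": opening from 0.0 (shut) to 1.0 (fully open).
Only numpy, scipy, OpenCV 4.12 (cv2) and the standard library are available. Lean on these libraries where they do the work, as an engineer would, in place of code of your own. Each camera call takes 0.05 s, during which the arm holds its last target. There are 200 camera calls.

## Task

Measure the depth of the white sample pot that stands on the depth-gauge stand: swing the gauge's arm over the pot until it meets its stop, push the probe rod gently down until its foot bears lightly on the hidden floor of the bore, and then, with the foot still on the floor, lock the slide by turning the wing knob clockwise as far as it goes. Let go and leave the gauge locked with its foot on the floor; do not ram the floor (never more than 15 N on the pot), and leave the pot and the other things on the table where they are.

Things in the scene. Friction and masses are not known exactly. Their poses are not given: they have to be found in the camera images.
- stand: Fixed depth-gauge stand: grey base plate 215 x 120 x 12 mm with a steel column (diameter 22 mm, top 150 mm above the table). Origin on the table under the middle of the pot's nest (four low lugs); the column's axis, about which the arm swings, is 120 mm from the origin along the stand's +x. z up.
- swing_arm (a joint): The aluminium arm that swings level about the column, rad; guide block at its end 36 x 36 mm, top 143 mm above the table. 0: at its stop, over the pot, pointing along the stand's -x. Larger: swung away clockwise seen from above, towards the stand's +y side, at most 1.3. Light friction, about 1 N at the probe. The stop is hard; the foot enters the bore only within about 0.04 rad of it.
- rod: Upright steel probe rod, diameter 10 mm, at the arm's end, 120 mm from the column axis. Origin: on its axis, underside of the foot (unloaded), 95 mm above the table when fully up. Slides down up to 67 mm, counterbalanced, about 4 N steady friction, stays where left. Its foot (diameter 10 mm) is sprung, 5 mm of travel: each mm the rod goes past touch adds 4 N of push on the floor.
- lock (a joint): The lock: the black wing knob on top of the rod, turned about the rod's axis, rad. 0 to 0.2 at the start (free), grows clockwise seen from above, hard stop at 1.2 (locked). About 0.05 N m of friction; it stays where it is left. At 0 the wing (44 mm long) lies along the arm.
- lock_grip (a point): The point to grip on the wing knob: on the rod's axis, 12 mm below the knob's top, 142 mm above the rod's origin (237 mm above the table with the rod fully up). The wing is a bar 44 mm long (its x axis), 14 mm thick (its y axis), 30 mm high; pinch it across the 14 mm from above. It moves with arm, rod and knob.
- pot: Thick-walled white porcelain sample pot, loose in the nest of the stand, 0.4 to 0.7 kg: outside diameter 44 mm, 70 mm high, blind bore of diameter 21 mm. Origin at the centre of its underside, 12 mm above the table; z up. The hard floor of the bore lies 22 to 52 mm above the origin, at a height that differs each time and is not reported: feel for it. Do not push on it with more than 15 N.
- spare_pot: Bystander: a like pot without a stand, on the table. Origin under its centre. Leave alone.
- beaker: Bystander: glass beaker, 68 mm wide, 85 mm high. Origin under its centre. Leave alone.
- flask: Bystander: conical glass flask, 82 mm wide, 122 mm high. Origin under its centre. Leave alone.
- stopper: Bystander: rubber stopper, 36 mm wide, 28 mm high. Origin under its centre. Leave alone.
- tube_rack: Bystander: white wire test-tube rack, 200 x 90 mm, 110 mm high with its tubes. Origin under its centre. Leave alone.
- lunch_box: Bystander: lidded plastic box, 158 x 158 x 57 mm. Origin under its centre. Leave alone.
- wash_bottle: Bystander: white bottle, 60 mm wide, 170 mm high. Origin under its centre. Leave alone.
Things that resemble listed ones, but are neither listed nor needed, are in the scene too. Leave any orange look-alike of the stand alone.

How it is judged:
By the outcome, as a careful person would: the job done as asked, in the order asked, and still so for the second after the job is handed in, with the robot touching nothing.
It also fails if it takes over 70 s, if anything falls off the work surface, if the arm or the gripper's body presses on something with over 40 N, if the wrist force passes 120 N, or if a joint passes its speed limit or range.

## Working session

There is one attempt and no reset: what is moved stays moved. The work goes in short steps, Python scripts to look and compute and a tool call to move; the robot and the scene stay as the last step left them, time stands still between calls to the robot, and variables do not carry over. Pictures are saved under pics/ and viewed, about 8 in all and at most 12, crops included, and the job is handed in when it is done.

Besides the shell and the picture viewer there is one more tool, called after "Call:" by a JSON object that holds its "method" and its "body". drive_tool: Moves the arm, as the interface text tells. Its arguments: {"type":"object","properties":{"motion":{"type":"array","items":{"type":"array"}}},"required":["motion"]}

```bash
mkdir -p pics; ls; python3 - <<'E'
from plant import manip
import cv2,numpy as np
print(manip.state(),manip.pinch_z)
for n in("scene","top"):
    f=manip.grab_frame(n);cv2.imwrite(f"pics/{n}1.png",f["img"]);np.savez(f"pics/{n}1.npz",**f)
    print(f["camera_matrix"].tolist(),f["world_from_camera"].round(3).tolist())
E
```

```text
pics
{'time': 0.0, 'joint_pos': array([-1.31900048e+00,  5.33573896e-02,  1.61429033e+00, -2.88622354e-05,
        1.47599729e+00, -1.18988081e-01]), 'joint_vel': array([ 9.88661380e-04,  4.81610208e-04,  1.62275481e-04,  1.32608605e-05,
        3.04469057e-04, -5.68812661e-04]), 'joint_efforts': array([ 1.22543795e-03, -3.93689311e+01, -3.70169914e+01, -1.00029918e-04,
        7.14125839e-03, -1.47912264e-06]), 'tool_pos': array([ 0.22631018, -0.58192096,  0.23006488]), 'tool_rot': array([ 0.58406845, -0.58312791,  0.39981782, -0.39871243]), 'contact_force': array([0.56657081, 0.40776504, 0.9361666 ]), 'ft_torque': array([ 0.01007185,  0.04243634, -0.01889872]), 'gripper_width': 1.0013757372508705} -0.0187
[[529.4721990644382, 0.0, 274.9125437490375], [0.0, 529.4721990644382, 213.9500097621479], [0.0, 0.0, 1.0]] [[-0.108, 0.691, -0.715, 1.449], [0.994, 0.079, -0.074, 0.1], [0.005, -0.719, -0.695, 1.081], [0.0, 0.0, 0.0, 1.0]]
[[403.8619934487543, 0.0, 281.4734025162397], [0.0, 403.8619934487543, 210.70532134630471], [0.0, 0.0, 1.0]] [[0.02, -0.989, 0.144, 0.307], [-1.0, -0.019, 0.006, -0.018], [-0.004, -0.144, -0.99, 1.365], [0.0, 0.0, 0.0, 1.0]]
```

View pics/scene1.png

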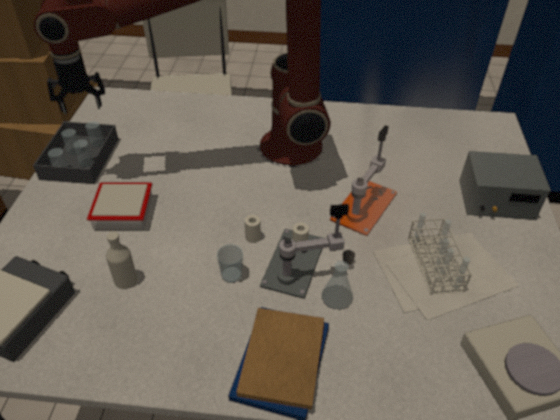

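View pics/top1.png

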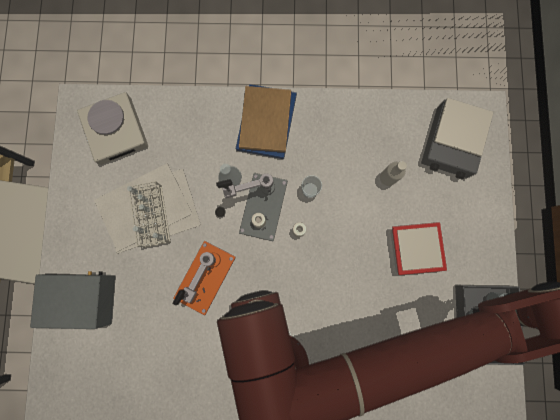

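The scene view shows the grey stand at about (292,262) with the arm swung out and its knob at (339,211). In the top view the column is at (266,181), the pot at (258,220) and the knob at (223,184). The orange look-alike is at (205,277).

```bash
cat > h.py <<'E'
import numpy as np,cv2
from plant import manip
def load(n): return dict(np.load(f"pics/{n}.npz"))
def cloud(f):
    K=f["camera_matrix"];T=f["world_from_camera"];z=f["range_z"].astype(float)
    v,u=np.indices(z.shape)
    P=np.stack([(u-K[0,2])/K[0,0]*z,(v-K[1,2])/K[1,1]*z,z],-1)@T[:3,:3].T+T[:3,3]
    P[z<=0]=np.nan
    return P
def ray(f,u,v,h):
    K=f["camera_matrix"];T=f["world_from_camera"]
    d=T[:3,:3]@np.array([(u-K[0,2])/K[0,0],(v-K[1,2])/K[1,1],1]);o=T[:3,3]
    return o+d*(h-o[2])/d[2]
E
python3 - <<'E'
from h import *
for n in("top1","scene1"):
    f=load(n);P=cloud(f)
    t=ray(f,*((266,181) if n=="top1" else (288,240)),.15);print(n,"col guess",t)
    near=np.hypot(P[...,0]-.62,P[...,1]-.02)<.3
    for a,b in((.070,.0875),(.13,.158),(.205,.215),(.215,.26)):
        m=(near&(P[...,2]>a)&(P[...,2]<b)).astype(np.uint8)
        k,l,s,c=cv2.connectedComponentsWithStats(m)
        for i in range(1,k):
            if s[i,4]>8:
                q=P[l==i];print(n,a,s[i].tolist(),c[i].round(1),np.median(q,0).round(4),q.min(0).round(3),q.max(0).round(3))
c=cv2.resize(load("top1")["img"][160:240,200:320],None,fx=6,fy=6,interpolation=cv2.INTER_CUBIC)
d=cv2.resize(load("scene1")["img"][195:305,250:370],None,fx=5,fy=5,interpolation=cv2.INTER_CUBIC)
cv2.imwrite("pics/c1.png",c);cv2.imwrite("pics/c2.png",d)
E
```

```text
top1 col guess [0.57439582 0.03907057 0.15      ]
top1 0.07 [221, 168, 13, 12, 47] [228.2 174.7] [0.6066 0.161  0.0769] [0.596 0.151 0.07 ] [0.631 0.191 0.086]
top1 0.07 [303, 175, 19, 9, 46] [313.  177.8] [ 0.6048 -0.1131  0.0827] [ 0.585 -0.136  0.07 ] [ 0.612 -0.078  0.087]
top1 0.07 [319, 185, 3, 7, 9] [320.2 188.2] [ 0.5694 -0.1339  0.0843] [ 0.559 -0.137  0.07 ] [ 0.579 -0.13   0.085]
top1 0.07 [302, 188, 10, 8, 18] [306.2 192.7] [ 0.5509 -0.088   0.0831] [ 0.546 -0.104  0.071] [ 0.568 -0.075  0.087]
top1 0.07 [252, 213, 13, 13, 111] [257.9 219.1] [0.4646 0.0651 0.0816] [0.445 0.045 0.071] [0.484 0.084 0.087]
top1 0.07 [301, 223, 5, 5, 11] [303.  225.2] [ 0.4492 -0.08    0.0712] [ 0.443 -0.087  0.071] [ 0.456 -0.074  0.075]
top1 0.07 [296, 230, 10, 5, 17] [300.5 232.6] [ 0.4236 -0.0708  0.0709] [ 0.42  -0.087  0.07 ] [ 0.433 -0.058  0.073]
top1 0.13 [222, 173, 51, 25, 407] [249.4 184.8] [0.5641 0.0887 0.1391] [0.525 0.021 0.13 ] [0.602 0.176 0.158]
top1 0.215 [216, 179, 17, 9, 110] [224.1 183.4] [0.5441 0.1531 0.2467] [0.535 0.133 0.215] [0.557 0.176 0.255]
scene1 col guess [0.
[... 248 characters left out ...]
.492 0.087 0.087]
scene1 0.07 [216, 244, 27, 24, 246] [228.8 255. ] [ 0.5757 -0.1062  0.0799] [ 0.545 -0.137  0.07 ] [ 0.616 -0.072  0.087]
scene1 0.07 [283, 261, 8, 7, 35] [286.6 263.7] [0.5919 0.0425 0.0774] [0.586 0.032 0.071] [0.597 0.05  0.086]
scene1 0.07 [330, 276, 18, 12, 123] [338.5 281.7] [0.6354 0.1704 0.0789] [0.616 0.15  0.07 ] [0.644 0.192 0.087]
scene1 0.13 [279, 231, 65, 23, 665] [310.  242.4] [0.5683 0.0934 0.14  ] [0.523 0.021 0.13 ] [0.605 0.175 0.158]
scene1 0.205 [336, 218, 5, 3, 11] [337.8 218.9] [0.5532 0.1564 0.2094] [0.551 0.151 0.206] [0.556 0.16  0.215]
scene1 0.215 [329, 203, 20, 16, 241] [338.5 209.7] [0.5534 0.1551 0.241 ] [0.537 0.133 0.216] [0.562 0.177 0.255]
```

View pics/c1.png

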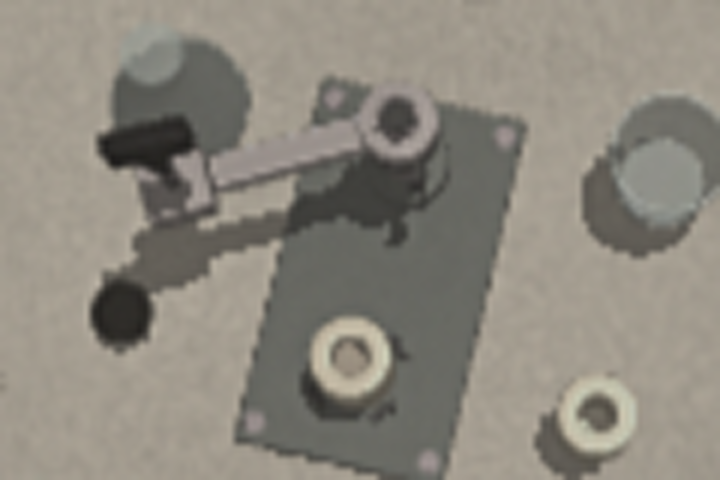

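View pics/c2.png

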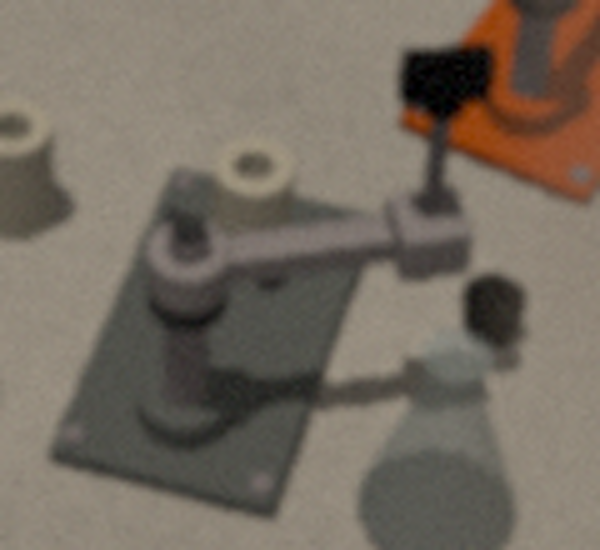

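The crops show the column top at crop 1 (398,117) and crop 2 (188,228), the pot rim at (350,357) and (255,167), and the wing top nearly along the arm at (146,138). The flask's neck is close to the knob but below it.

```bash
python3 - <<'E'
from h import *
t=load("top1");s=load("scene1")
T=lambda x,y,h:ray(t,(x+.5)/6-.5+200,(y+.5)/6-.5+160,h)
S=lambda x,y,h:ray(s,(x+.5)/5-.5+250,(y+.5)/5-.5+195,h)
print("col",T(398,117,.15),S(188,224,.15));print("pot",T(350,357,.082),S(255,167,.082))
print("plate corners",[T(a,b,.012).round(4).tolist() for a,b in((328,76),(526,124),(440,480),(236,438))])
print("knob ends",T(100,142,.249),T(190,130,.249), "mid",T(145,136,.249))
for n,f in(("t",t),("s",s)):
    P=cloud(f);m=(P[...,2]>.240)&(P[...,2]<.256)&(abs(P[...,0]-.55)<.05)&(abs(P[...,1]-.155)<.05)
    q=P[m][:,:2];r=cv2.minAreaRect((q*1000).astype(np.float32));w,v=np.linalg.eigh(np.cov(q.T))
    print(n,m.sum(),r,np.degrees(np.arctan2(v[1,1],v[0,1])))
from scipy.spatial.transform import Rotation as R
q=manip.state()["tool_rot"];print(R.from_quat(q,scalar_first=True).as_matrix().round(3))
E
```

```text
col [0.58041019 0.03948066 0.15      ] [0.57596842 0.03995932 0.15      ]
pot [0.46438479 0.06497238 0.082     ] [0.4671008  0.06694482 0.082     ]
plate corners [[0.6347, 0.0867, 0.012], [0.6088, -0.0271, 0.012], [0.4048, 0.0173, 0.012], [0.426, 0.1321, 0.012]]
knob ends [0.54340247 0.17462934 0.249     ] [0.54997887 0.13250549 0.249     ] mid [0.5466897  0.15357364 0.249     ]
t 80 ((546.4717407226562, 154.17221069335938), (14.507643699645996, 43.21300506591797), 16.56601333618164) 104.89474653390303
s 125 ((548.8907470703125, 154.4981689453125), (19.8978328704834, 42.2620849609375), 13.452430725097656) 102.53157186619715
[[ 0.362 -0.     0.932]
 [-0.932  0.002  0.362]
 [-0.002 -1.     0.   ]]
```

Call:
{"method": "drive_tool", "body": {"motion": [[[0,-1,0],[0,-1,0],-1],[[0,-1,0],[0,-1,0],-1],[[0,-1,0],[0,-1,0],-1],[[0,-1,0],[0,-1,0],-1],[[0,0,0],[0,-1,0],-1],[[0,0,0],[0,-1,0],-1],[[0,0,0],[0,-1,0],-1],[[0,0,0],[0,-1,0],-1],[[0,0,0],[0,-1,0],-1],[[0,0,0],[0,-1,0],-1],[[0,0,0],[0,-1,0],-1],[[0,0,0],[0,-1,0],-1]]}}

```text
time: 1.3
tool_pos: [0.2264, -0.5823, 0.3305]
tool_rot: [0.706, -0.705, 0.053, -0.053]
contact_force: [0.4, 0.0, 1.0]
gripper_width: 0.997
```

Call:
{"method": "drive_tool", "body": {"motion": [[[0,0,0],[0,-1,0],-1],[[0,0,0],[0,-1,0],-1],[[0,0,0],[0,-1,0],-1],[[0,0,0],[0,-1,0],-1],[[0,0,0],[0,-0.6,0],-1],[[0.77,0,1],[0,0,0],-1],[[0.77,0,1],[0,0,0],-1],[[0.77,0,1],[0,0,0],-1],[[0.77,0,1],[0,0,0],-1],[[0.77,0,1],[0,0,0],-1],[[0.77,0,1],[0,0,0],-1],[[0.77,0,1],[0,0,0],-1]]}}

```text
time: 2.5
tool_pos: [0.3142, -0.3783, 0.3307]
tool_rot: [0.702, -0.701, -0.088, 0.088]
contact_force: [-0.8, -0.3, 0.6]
gripper_width: 0.999
```

Call:
{"method": "drive_tool", "body": {"motion": [[[0.77,0,1],[0,0,0],-1],[[0.77,0,1],[0,0,0],-1],[[0.77,0,1],[0,0,0],-1],[[0.77,0,1],[0,0,0],-1],[[0.77,0,1],[0,0,0],-1],[[0.77,0,1],[0,0,0],-1],[[0.77,0,1],[0,0,0],-1],[[0.77,0,1],[0,0,0],-1],[[0.77,0,1],[0,0,0],-1],[[0.77,0,1],[0,0,0],-1],[[0.77,0,1],[0,0,0],-1],[[0,0,0],[0,0,0],-1]]}}

```text
time: 3.7
tool_pos: [0.452, -0.0584, 0.3307]
tool_rot: [0.702, -0.701, -0.089, 0.09]
contact_force: [-0.4, -0.2, 0.2]
gripper_width: 0.997
```

Call:
{"method": "drive_tool", "body": {"motion": [[[0.72,0,0.915],[0,0,0],0],[[0.72,0,0.915],[0,0,0],0],[[0.72,0,0.915],[0,0,0],0],[[0.72,0,0.915],[0,0,0],0],[[0.72,0,0.915],[0,0,0],0],[[0.72,0,0.915],[0,0,0],0],[[0.72,0,0.915],[0,0,0],0],[[0.72,0,0.915],[0,0,0],0],[[0,0,0],[0,0,0],0],[[0,0,0],[0,0,0],0]]}}

```text
time: 4.7
tool_pos: [0.546, 0.1512, 0.3306]
tool_rot: [-0.701, 0.702, 0.087, -0.088]
contact_force: [0.3, -0.1, -0.4]
gripper_width: 0.499
```

```bash
python3 - <<'E'
from h import *
s=manip.state();print(s["tool_pos"],s["tool_rot"],s["gripper_width"],s["joint_pos"].round(2))
f=manip.grab_frame("scene");g=manip.grab_frame("top")
a=cv2.resize(f["img"][150:270,270:400],None,fx=4,fy=4);b=cv2.resize(g["img"][120:240,180:250],None,fx=4,fy=4)
cv2.imwrite("pics/c3.png",np.hstack([a,b]))
E
```

```text
[0.54597592 0.15117365 0.330634  ] [-0.70138248  0.70189257  0.08723983 -0.08830996] 0.4989495353458855 [ 0.14 -0.13  1.62 -0.    1.65 -0.11]
```

View pics/c3.png

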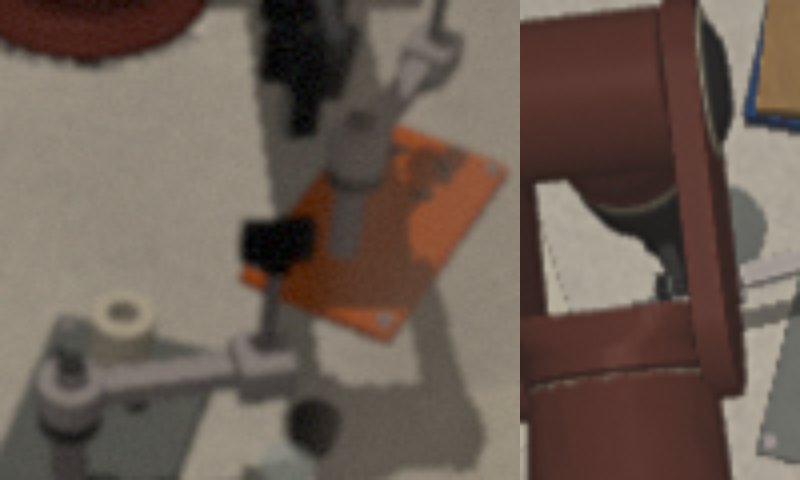

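The picture shows the fingers hanging above the knob (knob at crop (278,240)), with jaws open across the wing. I descend around it.

Call:
{"method": "drive_tool", "body": {"motion": [[[0.08,0.8,0.09],[0,0,0],0],[[0,0.8,0],[0,0,0],0],[[0,0.7,0],[0,0,0],0],[[0,0.6,0],[0,0,0],0],[[0,0.5,0],[0,0,0],0],[[0,0.5,0],[0,0,0],0],[[0,0.4,0],[0,0,0],0],[[0,0,0],[0,0,0],0],[[0,0,0],[0,0,0],0.4],[[0,0,0],[0,0,0],0.4],[[0,0,0],[0,0,0],0.4]]}}

```text
time: 5.9
tool_pos: [0.548, 0.1545, 0.2248]
tool_rot: [0.702, -0.702, -0.088, 0.087]
contact_force: [-0.1, -0.3, -0.0]
gripper_width: 0.3
```

```bash
python3 - <<'E'
from h import *
s=manip.state();print(s["tool_pos"],s["contact_force"],s["gripper_width"])
f=manip.grab_frame("scene")
cv2.imwrite("pics/c4.png",cv2.resize(f["img"][170:290,270:400],None,fx=5,fy=5))
E
```

```text
[0.54801626 0.15452161 0.22481415] [-0.14411721 -0.32250279 -0.04546858] 0.3001469539523189
```

View pics/c4.png

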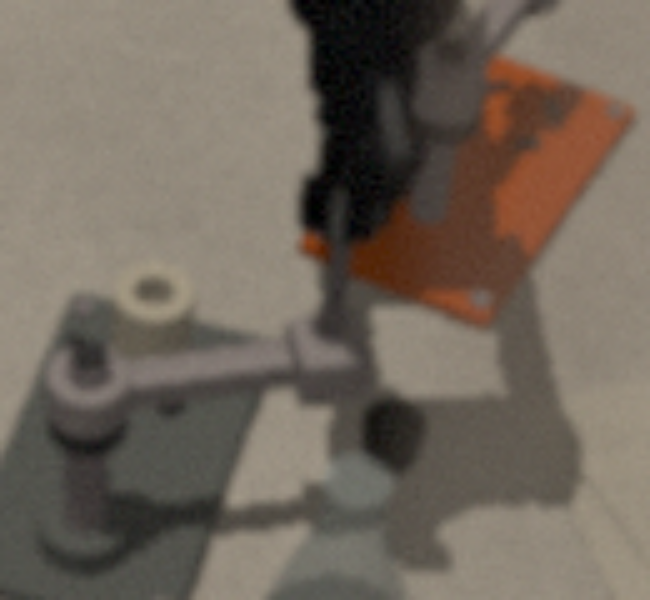

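Call:
{"method": "drive_tool", "body": {"motion": [[[-0.377,0,-0.028],[0,-0.9,0],0.4],[[-0.377,0,-0.028],[0,-0.9,0],0.4],[[-0.377,0,-0.028],[0,-0.9,0],0.4],[[-0.377,0,-0.028],[0,-0.9,0],0.4],[[-0.377,0,-0.028],[0,-0.9,0],0.4],[[-0.377,0,-0.028],[0,-0.9,0],0.4],[[-0.377,0,-0.028],[0,-0.9,0],0.4],[[-0.377,0,-0.028],[0,-0.9,0],0.4],[[-0.377,0,-0.028],[0,-0.9,0],0.4],[[-0.377,0,-0.028],[0,-0.9,0],0.4],[[-0.377,0,-0.028],[0,-0.9,0],0.4],[[-0.377,0,-0.028],[0,-0.9,0],0.4]]}}

```text
time: 7.15
tool_pos: [0.4683, 0.0794, 0.2246]
tool_rot: [-0.584, 0.585, 0.398, -0.397]
contact_force: [1.8, 0.8, -0.9]
gripper_width: 0.301
```

Call:
{"method": "drive_tool", "body": {"motion": [[[-0.16,0,-0.012],[0,-0.4,0],0.4],[[-0.16,0,-0.012],[0,-0.4,0],0.4],[[-0.16,0,-0.012],[0,-0.4,0],0.4],[[0,0,0],[0,0,0],0.4]]}}

```text
time: 7.55
tool_pos: [0.4649, 0.0677, 0.2244]
tool_rot: [-0.564, 0.564, 0.427, -0.426]
contact_force: [-0.3, -0.3, -0.3]
gripper_width: 0.303
```

```bash
python3 - <<'E'
from h import *
from scipy.spatial.transform import Rotation as R
s=manip.state();M=R.from_quat(s["tool_rot"],scalar_first=True).as_matrix()
print(s["tool_pos"],s["contact_force"],np.degrees(np.arctan2(M[1,0],M[0,0])),s["joint_pos"].round(2))
d=s["tool_pos"][:2]-[.5795,.0402];print(np.hypot(*d),np.degrees(np.arctan2(d[1],d[0])))
f=manip.grab_frame("scene")
cv2.imwrite("pics/c5.png",cv2.resize(f["img"][150:290,240:370],None,fx=4,fy=4))
E
```

```text
[0.46485094 0.06769906 0.22437365] [-0.2754844  -0.31872254 -0.31981031] 74.21440793808901 [-0.01 -0.33  1.97 -0.    1.5  -1.31]
0.11790082834387325 166.5121648287906
```

View pics/c5.png

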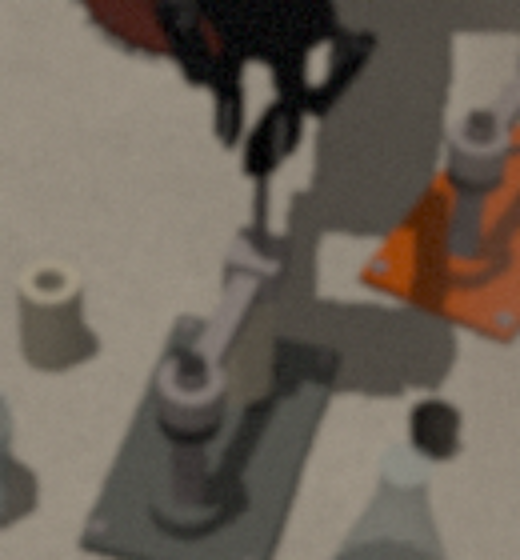

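The arm is nearly over the pot (guide block at crop (250,260), wing between the fingers). I'll creep on until the stop is felt.

Call:
{"method": "drive_tool", "body": {"motion": [[[-0.08,0,-0.004],[0,-0.2,0],0.4],[[-0.08,0,-0.004],[0,-0.2,0],0.4],[[-0.06,0,-0.004],[0,-0.1,0],0.4],[[0,0,0],[0,0,0],0.4]]}}

```text
time: 8.0
tool_pos: [0.4636, 0.0624, 0.2238]
tool_rot: [-0.554, 0.554, 0.439, -0.439]
contact_force: [-0.0, -0.2, -0.0]
gripper_width: 0.301
```

Call:
{"method": "drive_tool", "body": {"motion": [[[-0.04,0,0],[0,0,0],0.4],[[0,0,0],[0,0,0],0.4]]}}

```text
time: 8.2
tool_pos: [0.4633, 0.0615, 0.2238]
tool_rot: [0.554, -0.554, -0.439, 0.439]
contact_force: [0.7, 0.0, -0.6]
gripper_width: 0.3
```

Call:
{"method": "drive_tool", "body": {"motion": [[[-0.04,0,0],[0,0,0],0.4],[[0,0,0],[0,0,0],0.4]]}}

```text
time: 8.4
tool_pos: [0.463, 0.0605, 0.2238]
tool_rot: [0.554, -0.554, -0.439, 0.439]
contact_force: [-0.6, 0.5, 1.1]
gripper_width: 0.296
```

Call:
{"method": "drive_tool", "body": {"motion": [[[-0.04,0,0],[0,0,0],0.4],[[0,0,0],[0,0,0],0.4]]}}

```text
time: 8.6
tool_pos: [0.4628, 0.0595, 0.2237]
tool_rot: [0.554, -0.554, -0.439, 0.439]
contact_force: [0.1, 0.8, 0.8]
gripper_width: 0.3
```

Call:
{"method": "drive_tool", "body": {"motion": [[[-0.04,0,0],[0,0,0],0.4],[[0,0,0],[0,0,0],0.4]]}}

```text
time: 8.8
tool_pos: [0.4627, 0.0592, 0.2238]
tool_rot: [0.555, -0.554, -0.439, 0.439]
contact_force: [0.6, 3.6, -0.7]
gripper_width: 0.3
```

Call:
{"method": "drive_tool", "body": {"motion": [[[-0.04,0,0],[0,0,0],0.4],[[0,0,0],[0,0,0],0.4]]}}

```text
time: 9.0
tool_pos: [0.4625, 0.0588, 0.2238]
tool_rot: [0.555, -0.553, -0.44, 0.438]
contact_force: [0.6, 6.0, -0.2]
gripper_width: 0.3
```

Stop met (6 N). I centre on the wing, lower slightly and close.

Call:
{"method": "drive_tool", "body": {"motion": [[[0.13,0.08,0],[0,0,0],0.4],[[0.12,0.08,0],[0,0,0],0.4],[[0,0,0],[0,0,0],0.5],[[0,0,0],[0,0,0],0.6],[[0,0,0],[0,0,0],0.7],[[0,0,0],[0,0,0],1],[[0,0,0],[0,0,0],1],[[0,0,0],[0,0,0],1]]}}

```text
time: 9.8
tool_pos: [0.4642, 0.0644, 0.2202]
tool_rot: [0.555, -0.554, -0.44, 0.438]
contact_force: [0.7, 6.1, 3.5]
gripper_width: 0.149
```

```bash
cat > s.py <<'E'
from h import *
from scipy.spatial.transform import Rotation as R
s=manip.state();M=R.from_quat(s["tool_rot"],scalar_first=True).as_matrix()
print(s["tool_pos"].round(4),"F",s["contact_force"].round(1),"T",s["ft_torque"].round(2),"w",s["gripper_width"].round(3),"yaw",np.degrees(np.arctan2(M[1,0],M[0,0])).round(2))
d=s["tool_pos"][:2]-[.5795,.0402];print(np.hypot(*d),np.degrees(np.arctan2(d[1],d[0])))
E
python3 s.py
```

```text
Traceback (most recent call last):
  File "s.py", line 4, in <module>
    print(s["tool_pos"].round(4),"F",s["contact_force"].round(1),"T",s["ft_torque"].round(2),"w",s["gripper_width"].round(3),"yaw",np.degrees(np.arctan2(M[1,0],M[0,0])).round(2))
                                                                                                 ^^^^^^^^^^^^^^^^^^^^^^^^
AttributeError: 'float' object has no attribute 'round'
```

Call:
{"method": "drive_tool", "body": {"motion": [[[0.04,0.08,0],[0,0,0],1],[[0,0.1,0],[0,0,0],1],[[0,0.1,0],[0,0,0],1],[[0,0.1,0],[0,0,0],1],[[0,0,0],[0,0,0],1]]}}

```text
time: 10.3
tool_pos: [0.4642, 0.0646, 0.2097]
tool_rot: [-0.554, 0.555, 0.439, -0.439]
contact_force: [2.8, 2.2, 0.9]
gripper_width: 0.153
```

Call:
{"method": "drive_tool", "body": {"motion": [[[0,0.06,0],[0,0,0],1],[[0,0.06,0],[0,0,0],1],[[0,0.04,0],[0,0,0],1],[[0,0,0],[0,0,0],1]]}}

```text
time: 10.7
tool_pos: [0.4642, 0.0646, 0.2062]
tool_rot: [-0.554, 0.555, 0.439, -0.439]
contact_force: [2.6, 1.3, 3.5]
gripper_width: 0.151
```

Call:
{"method": "drive_tool", "body": {"motion": [[[0,0.04,0],[0,0,0],1],[[0,0.04,0],[0,0,0],1],[[0,0.02,0],[0,0,0],1],[[0,0,0],[0,0,0],1]]}}

```text
time: 11.1
tool_pos: [0.4642, 0.0646, 0.2037]
tool_rot: [-0.554, 0.554, 0.439, -0.439]
contact_force: [1.3, 0.6, 4.0]
gripper_width: 0.15
```

Call:
{"method": "drive_tool", "body": {"motion": [[[0,0.08,0],[0,0,0],1],[[0,0.08,0],[0,0,0],1],[[0,0.08,0],[0,0,0],1],[[0,0.08,0],[0,0,0],1],[[0,0.08,0],[0,0,0],1],[[0,0,0],[0,0,0],1]]}}

```text
time: 11.7
tool_pos: [0.4642, 0.0647, 0.1933]
tool_rot: [-0.554, 0.554, 0.439, -0.439]
contact_force: [3.8, 0.2, 1.9]
gripper_width: 0.146
```

Call:
{"method": "drive_tool", "body": {"motion": [[[0,0.03,0],[0,0,0],1],[[0,0.03,0],[0,0,0],1],[[0,0,0],[0,0,0],1]]}}

```text
time: 12.0
tool_pos: [0.4641, 0.0647, 0.1923]
tool_rot: [-0.554, 0.554, 0.439, -0.439]
contact_force: [3.0, 0.6, 2.9]
gripper_width: 0.155
```

Call:
{"method": "drive_tool", "body": {"motion": [[[0,0.03,0],[0,0,0],1],[[0,0.03,0],[0,0,0],1],[[0,0,0],[0,0,0],1]]}}

```text
time: 12.3
tool_pos: [0.4642, 0.0647, 0.1913]
tool_rot: [-0.554, 0.554, 0.439, -0.439]
contact_force: [1.5, -0.1, 4.3]
gripper_width: 0.15
```

Call:
{"method": "drive_tool", "body": {"motion": [[[0,0.032,0],[0,0,0],1],[[0,0,0],[0,0,0],1]]}}

```text
time: 12.5
tool_pos: [0.4642, 0.0647, 0.1909]
tool_rot: [-0.554, 0.555, 0.439, -0.439]
contact_force: [1.8, -0.7, 7.2]
gripper_width: 0.149
```

Call:
{"method": "drive_tool", "body": {"motion": [[[0,0.032,0],[0,0,0],1],[[0,0,0],[0,0,0],1]]}}

```text
time: 12.7
tool_pos: [0.4643, 0.0647, 0.1904]
tool_rot: [-0.554, 0.555, 0.439, -0.439]
contact_force: [0.3, 0.4, 8.4]
gripper_width: 0.148
```

Call:
{"method": "drive_tool", "body": {"motion": [[[0,0.032,0],[0,0,0],1],[[0,0,0],[0,0,0],1]]}}

```text
time: 12.9
tool_pos: [0.4643, 0.0647, 0.19]
tool_rot: [-0.554, 0.555, 0.439, -0.439]
contact_force: [-0.2, -0.0, 9.8]
gripper_width: 0.152
```

Contact felt: force rose from about 4 N (friction) to 9.8 N over ~1.3 mm, so roughly 5–6 N on the floor. Now I turn the lock clockwise.

Call:
{"method": "drive_tool", "body": {"motion": [[[0,0,0],[0,0.5,0],1],[[0,0,0],[0,0.6,0],1],[[0,0,0],[0,0.6,0],1],[[0,0,0],[0,0.6,0],1],[[0,0,0],[0,0.6,0],1],[[0,0,0],[0,0.6,0],1],[[0,0,0],[0,0,0],1]]}}

```text
time: 13.6
tool_pos: [0.4644, 0.065, 0.19]
tool_rot: [0.615, -0.615, -0.35, 0.349]
contact_force: [0.2, 1.4, 9.9]
gripper_width: 0.152
```

```bash
sed -i 's/s\["gripper_width"\].round(3)/round(s["gripper_width"],3)/' s.py; python3 s.py
```

```text
[0.4644 0.065  0.19  ] F [0.2 1.4 9.9] T [-0.    0.02 -0.11] w 0.152 yaw 59.2
0.11773990402409705 167.85364590074562
```

Call:
{"method": "drive_tool", "body": {"motion": [[[0,0,0],[0,0.75,0],1],[[0,0,0],[0,0.75,0],1],[[0,0,0],[0,0.75,0],1],[[0,0,0],[0,0.75,0],1],[[0,0,0],[0,0.75,0],1],[[0,0,0],[0,0.75,0],1],[[0,0,0],[0,0.75,0],1],[[0,0,0],[0,0.75,0],1],[[0,0,0],[0,0.75,0],1],[[0,0,0],[0,0.75,0],1],[[0,0,0],[0,0.75,0],1],[[0,0,0],[0,0,0],1]]}}

```text
time: 14.8
tool_pos: [0.4649, 0.0655, 0.19]
tool_rot: [0.699, -0.698, -0.111, 0.109]
contact_force: [2.7, 2.5, 9.0]
gripper_width: 0.153
```

```bash
python3 s.py
```

```text
[0.4649 0.0655 0.19  ] F [2.7 2.5 9. ] T [ 0.4  -0.39 -0.05] w 0.153 yaw 17.95
0.11734732463078526 167.57179101282634
```

Call:
{"method": "drive_tool", "body": {"motion": [[[0,0,0],[0,0.4,0],1],[[0,0,0],[0,0.4,0],1],[[0,0,0],[0,0,0],1]]}}

```text
time: 15.1
tool_pos: [0.465, 0.0655, 0.19]
tool_rot: [0.702, -0.701, -0.087, 0.085]
contact_force: [2.4, 3.1, 8.2]
gripper_width: 0.152
```

```bash
python3 s.py
```

```text
[0.465  0.0655 0.19  ] F [2.4 3.1 8.2] T [ 0.37 -0.34 -0.05] w 0.152 yaw 13.98
0.11727008463945228 167.54817718779407
```

Call:
{"method": "drive_tool", "body": {"motion": [[[0,0,0],[0,0.4,0],1],[[0,0,0],[0,0.4,0],1],[[0,0,0],[0,0,0],1]]}}

```text
time: 15.4
tool_pos: [0.4651, 0.0655, 0.19]
tool_rot: [0.705, -0.704, -0.063, 0.06]
contact_force: [2.7, 3.4, 7.5]
gripper_width: 0.15
```

```bash
python3 s.py
```

```text
[0.4651 0.0655 0.19  ] F [2.7 3.4 7.5] T [ 0.46 -0.41 -0.01] w 0.15 yaw 9.98
0.11720377316937429 167.5217279408784
```

Call:
{"method": "drive_tool", "body": {"motion": [[[0,0,0],[0,0.4,0],1],[[0,0,0],[0,0,0],1]]}}

```text
time: 15.6
tool_pos: [0.4651, 0.0656, 0.19]
tool_rot: [0.706, -0.705, -0.051, 0.049]
contact_force: [3.9, 2.4, 7.9]
gripper_width: 0.15
```

```bash
python3 s.py
```

```text
[0.4651 0.0656 0.19  ] F [3.9 2.4 7.9] T [ 0.47 -0.4   0.57] w 0.15 yaw 8.08
0.11721110412615668 167.50324354885657
```

Call:
{"method": "drive_tool", "body": {"motion": [[[0,0,0],[0,0.4,0],1],[[0,0,0],[0,0,0],1]]}}

```text
time: 15.8
tool_pos: [0.4652, 0.066, 0.19]
tool_rot: [0.707, -0.705, -0.039, 0.037]
contact_force: [3.8, 3.1, 7.9]
gripper_width: 0.156
```

```bash
python3 s.py
```

```text
[0.4652 0.066  0.19  ] F [3.8 3.1 7.9] T [ 0.69 -0.53  1.15] w 0.156 yaw 6.2
0.11717093356016305 167.29607790463513
```

Hard stop reached: torque rose from 0 to 1.15 N m at yaw ~9°, as predicted. I'll relieve the wind-up, open and rise.

Call:
{"method": "drive_tool", "body": {"motion": [[[0,0,0],[0,-0.4,0],1],[[0,0,0],[0,0,0],1],[[0,0,0],[0,0,0],0.3],[[0,0,0],[0,0,0],0.1],[[0,0,0],[0,0,0],0],[[0,0,0],[0,0,0],0],[[0,0,0],[0,0,0],0]]}}

```text
time: 16.5
tool_pos: [0.4636, 0.0647, 0.1877]
tool_rot: [0.705, -0.705, -0.049, 0.05]
contact_force: [0.0, 0.1, -0.6]
gripper_width: 0.502
```

```bash
python3 s.py
```

```text
[0.4636 0.0647 0.1877] F [ 0.   0.1 -0.6] T [-0.02 -0.01  0.06] w 0.502 yaw 7.99
0.11849279637897514 168.06800259273695
```

Call:
{"method": "drive_tool", "body": {"motion": [[[0,-0.2,0],[0,0,0],0],[[0,-0.4,0],[0,0,0],0],[[0,-0.6,0],[0,0,0],0],[[0,-0.8,0],[0,0,0],0],[[0,-1,0],[0,0,0],0],[[0,-1,0],[0,0,0],0],[[0,-1,0],[0,0,0],0],[[-1,0,-1],[0,0,0],0],[[-1,0,-1],[0,0,0],0],[[-1,0,-1],[0,0,0],0],[[0,0,-1],[0,0,0],0],[[0,0,-1],[0,0,0],0]]}}

```text
time: 17.7
tool_pos: [0.407, -0.0706, 0.3157]
tool_rot: [-0.705, 0.706, 0.05, -0.048]
contact_force: [0.4, -0.1, -0.8]
gripper_width: 0.497
```

```bash
python3 s.py; python3 - <<'E'
from h import *
f=manip.grab_frame("scene");g=manip.grab_frame("top")
for n,q in(("s",f),("t",g)):
    P=cloud(q);m=(P[...,2]>.19)&(P[...,2]<.23)&(np.hypot(P[...,0]-.465,P[...,1]-.065)<.04)
    if m.sum()>10:
        X=P[m];r=X[X[:,2]>.205][:,:2];w,v=np.linalg.eigh(np.cov(r.T))
        print(n,len(r),"centre",np.mean(r,0),"top z",np.percentile(X[:,2],[50,90]),"wing deg",np.degrees(np.arctan2(v[1,1],v[0,1])))
a=cv2.resize(f["img"][170:290,240:360],None,fx=4,fy=4);b=cv2.resize(g["img"][150:250,215:290],None,fx=4.8,fy=4.8)
cv2.imwrite("pics/c6.png",np.hstack([a,b[:480]]))
E
```

```text
[ 0.407  -0.0706  0.3157] F [ 0.4 -0.1 -0.8] T [-0.04 -0.02  0.01] w 0.497 yaw 7.98
0.20498800691790275 -147.2942810144872
s 123 centre [0.46914855 0.06476397] top z [0.20865191 0.21832799] wing deg 97.36278361571323
t 74 centre [0.46377838 0.06463679] top z [0.21544969 0.21834371] wing deg 98.1338514255688
```

View pics/c6.png

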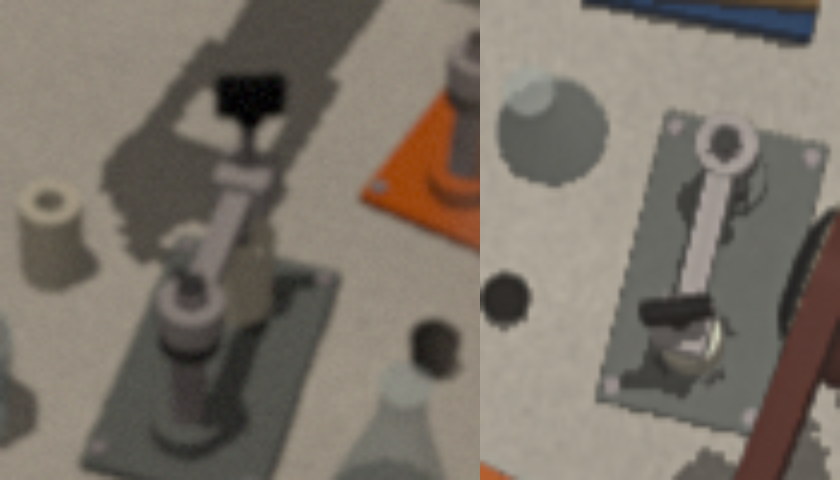

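```bash
python3 - <<'E'
from h import *
A=load("top1");B=manip.grab_frame("top");C=load("scene1");D=manip.grab_frame("scene")
for n,f,c,lo in(("top0",A,(.5467,.154),.235),("top1",B,(.4638,.0647),.2),("sc0",C,(.547,.154),.235),("sc1",D,(.465,.0647),.2)):
    P=cloud(f);m=(np.hypot(P[...,0]-c[0],P[...,1]-c[1])<.018)&(P[...,2]>lo)
    z=P[...,2][m];h,e=np.histogram(z,np.arange(lo,lo+.03,.002));print(n,len(z),np.percentile(z,[50,75,90]).round(4),h)
P=cloud(B);m=(np.hypot(P[...,0]-.53,P[...,1]-.05)<.025)&(P[...,2]>.12);print("arm",np.median(P[...,2][m]))
E
```

```text
top0 70 [0.248  0.2497 0.2511] [ 2  4  2  2  7 12 20 11  7  2  1  0  0  0  0]
top1 64 [0.2157 0.2169 0.219 ] [ 0  2  2  1  2  3 12 18 14  8  1  1  0  0]
sc0 122 [0.2469 0.2501 0.2516] [10  9 10  4 14 15 15 26 16  2  1  0  0  0  0]
sc1 117 [0.2138 0.2174 0.2184] [ 7  7 10  9  6 11 10 13 21 20  2  1  0  0]
arm 0.1364560354387172
```

```bash
python3 -c "
from plant import manip
print(manip.job_done())"
```

```text
the job is handed in; nothing more can be done
None
```

The gauge is locked over the pot with its foot on the floor of the bore, and the job is handed in at about 18 s of robot time. No verdict was reported.

- **Swing:** I moved the arm with the fingers loosely round the wing until the stop pushed back with about 6 N.
- **Probe:** I gripped the wing and pushed the rod down. The push rose from about 4 N, which is friction alone, to 9.8 N over the last 1.3 mm, so I put the force on the floor at 5–6 N.
- **Lock:** I turned the knob clockwise until the torque rose sharply to 1.15 N m at its stop. Then I eased off, opened the gripper and withdrew.

**Last checks:**
- **Lock angle:** the top camera put the wing about 1.21 rad clockwise from the arm, which matches the 1.2 rad stop.
- **Depth:** the cameras show the knob 32–33 mm lower than at the start, so the bore floor is about 64 mm above the table, or 52 mm above the pot's underside. That is at the very top of the stated range.
- **Disagreement:** the gripper itself moved down only 30.2 mm. I think the fingers pulled the rod down about 2 mm as they closed, but I did not check this separately.
- **Surroundings:** the final picture, a close-up of the stand, shows the arm over the pot and nothing nearby visibly disturbed. The gripper force read about zero after release. I did not re-measure the pot's position or look again at the objects further away.

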